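Nest the graded pots and latch them into their carrier

TASK

Pack the three graded clay pots for carrying: stand the medium pot inside the wide pot that is already in the wooden carrier, and the tall slim small one inside the medium pot, all upright. Then swing the steel strap over the nest and press its end down, gently, until it snaps in under the sprung roller of the catch and rests on the pad. Do not ram the strap onto the pad, and leave the other things on the bench where they stand.

Things in the scene. Friction and masses are not known exactly. Their poses are not given: they have to be found in the camera images.
- carrier: wooden carrier fixed on the bench: board 140 (x) x 310 (y) x 18 mm. Origin: centre of its underside; z up, y along the board from the hinge end (-y) to the catch end (+y). Two steel hinge cheeks at y = -94 mm, 140 mm high, 38 mm wide over both. Rest post at y = 83 mm, 24 x 14 mm, pad on top. Catch post at y = 129 to 147 mm, 40 mm wide, 146 mm high, carrying the roller
- roller_axis (a point): rest position of the axis (along the carrier's x) of the white sprung roller, 20 mm diameter, 20 mm wide, 138 mm above the bench; it yields up to 12 mm in the carrier's +y, away from the hinge, when the strap's nose is forced down past it
- nest (a point): point on the board's top where the wide pot stands, in the centre of a low wooden ring (10 mm high, 111 mm inside diameter)
- strap_hinge (a point): centre of the strap's hinge pin, 128 mm above the bench, 90 mm from the carrier's centre towards its -y end; axes as the carrier's
- strap (a joint): steel strap (24 mm wide, 8 thick, 195 long, 150 g): angle at its hinge, rad. 0 = level, home on the pad under the roller; about 0.12 = lying on the roller, unlatched; 1.57 upright; 1.8 to 2.1 leaning back (start). At angle a, a point r from strap_hinge lies r cos a in y, r sin a in z of the carrier's axes. Below about 1.1 it sinks slowly. Latching takes 10 to 18 N at strap_press
- strap_press (a point): middle of a thin dark rubber patch (18 x 36 mm) on the upper face of the strap, 150 mm from the hinge: the place to press. z is normal to the strap's upper face, which faces backwards and away from the catch while the strap stands open
- strap_tip (a point): axis of the strap's rounded nose (10 mm thick), 190 mm from the hinge
- rest_pad: springy rubber pad on the rest post, 24 x 14 x 12 mm; origin: 6 mm below the middle of its top, 118 mm above the bench; it gives about 1 mm per 6 N, at most 8 mm
- large_pot: wide open clay pot, loose, standing in the carrier's ring: 96 mm diameter at the foot, 108 mm at the rim, 42 mm high, wall 6 mm, floor 6 mm thick. Origin: centre of its underside
- medium_pot: open clay pot on the bench, 58 mm diameter at the foot, 66 mm at the rim, 66 mm high, wall 5 mm, floor 6 mm thick. Origin: centre of its underside; grasp across the rim (66 mm), which stands 30 mm above the wide pot's rim once nested
- small_pot: tall slim open clay pot on the bench, 38 mm diameter at the foot, 44 mm at the rim, 88 mm high, wall 4 mm, floor 6 mm thick. Origin: centre of its underside; once nested its rim is 118 mm above the bench, 6 mm below the closed strap
- glaze_jar: bystander: pale glaze jar, 65 mm diameter, 91 mm high. Origin: centre of its underside
- tape_roll: bystander: roll of tape lying flat, 104 mm diameter, 25 mm high. Origin: centre of its underside
- clay_cup: bystander: small squat clay cup, 66 mm diameter, 48 mm high; not one of the three pots. Origin: centre of its underside
- stamp: bystander: turned wooden stamp standing upright, 24 mm diameter, 62 mm high. Origin: centre of its underside
Not all that is in view belongs to the job. What is shaped like the medium_pot but orange or red is not meant.

How it is judged:
On the way, in this order (a step that is already met when the one before it is completed fails the run):
1. the three pots stand nested in the carrier with the strap still off the catch (horizontal distance between large_pot and nest below 0.012 m and z of large_pot in the frame of nest below 0.008 m and horizontal distance between medium_pot and large_pot below 0.025 m and z of medium_pot in the frame of large_pot below 0.012 m and horizontal distance between small_pot and medium_pot below 0.012 m and z of small_pot in the frame of medium_pot below 0.012 m and angle between each of large_pot, medium_pot, small_pot's own z axis and vertical below 0.1 rad and linear speed of each of medium_pot, small_pot below 0.02 m/s and value of joint strap above 0.3 rad), for 0.2 s.
2. the strap is home under the roller (value of joint strap below 0.03 rad), for 0.2 s.
At the end, for the whole second after the job is handed in: Wide pot seated in its ring (within 12 mm); medium pot on its floor (centres within 25 mm), small pot on the medium pot's floor (within 12 mm), feet within 12 mm of the outer pot's underside; all at rest, tilted under 0.1 rad; strap home under the roller, below 0.03 rad (horizontal distance between large_pot and nest below 0.012 m and z of large_pot in the frame of nest below 0.008 m and horizontal distance between medium_pot and large_pot below 0.025 m and z of medium_pot in the frame of large_pot below 0.012 m and horizontal distance between small_pot and medium_pot below 0.012 m and z of small_pot in the frame of medium_pot below 0.012 m and angle between each of large_pot, medium_pot, small_pot's own z axis and vertical below 0.1 rad and value of joint strap below 0.03 rad and linear speed of each of medium_pot, small_pot below 0.02 m/s and velocity of joint strap below 0.05 rad/s); the robot touches nothing.
It fails at once if the strap was rammed onto the pad with more than 60 N (contact force between rest_pad and anything else above 60 N).
It fails at once if a bystander was moved more than 40 mm or tipped over (distance of any of glaze_jar, tape_roll, clay_cup, stamp from where it was at the start of the episode above 0.04 m or angle between any of glaze_jar, tape_roll, clay_cup, stamp's own z axis and vertical above 0.5 rad).
It also fails if it takes over 72 s, if anything falls off the work surface, if the arm or the gripper's body presses on something with over 40 N, if the wrist force passes 120 N, or if a joint passes its speed limit or range.

ROBOT

A 6-joint arm with a two-finger parallel gripper is mounted at the origin on a cart in front of the work surface, level with it; the furniture and walls round the work are solid. World frame = base frame: x ahead of the robot, y to its left, z up, the work surface at z = 0. Lengths are in m, angles in rad, forces in N, time in s.
With the tool pointing down it reaches from about 0.3 to 0.875 m from the base axis. Payload 6.4 kg.
Tool frame: the origin (TCP) lies midway between the tips of the shut fingers; the grasp point (between the pads) lies 19 mm behind it; z points along the fingers, y is the line along which they close (so a half turn about z gives the same grasp; the last joint's range is limited). The gripper opens to 88 mm and grips with 3 to 60 N. Pads are 18 mm wide; open, the fingers measure 123 mm over their backs; the gripper's body (75 mm by 187 mm) begins 45 mm behind the grasp point.
Start: joints at [1.016, 0.181, 1.607, -0, 1.354, -0.206], TCP at [0.197, 0.54, 0.239] pointing down, gripper open.
Joint ranges: [-2.99, 2.99], [-0.89, 2.07], [0.3, 2.58], [-1.14, 4.28], [0, 2.63], [-3.12, 3.12]. Speed limits (rad/s): [2.57, 2.57, 3.01, 3.14, 3.14, 3.14].

INTERFACE

Orientations are given as [roll, pitch, yaw] about the fixed x, y, z axes, in that order (R = Rz(yaw) Ry(pitch) Rx(roll)).
In Python, from workcell import sensors, viewer, ticket gives the robot as it stands.
- The arm moves only by the shell command python3 -m handwheel 'ROWS' [FORCE]. ROWS is JSON, a list of rows, each a list of 7 numbers: the turn, a rotation vector about the tool's x, y, z as a fraction of full scale, then the shift along the tool's x, y, z as a fraction of full scale, then the opening, from -1 (shut) to 1 (fully open). In form: [[ax, ay, az, dx, dy, dz, gripper], ...]. A call has 1 to 8 rows; each row is the pose to reach, as a shift and turn from the pose commanded when the call began, along the tool's axes at that moment; what a row does not reach only later rows make up. Full scale, the value 1, is 0.1 m for a shift and 30 degrees for a turn. A row lasts 1/8 s, in which the tool goes at most 62.5 mm and 10.7 degrees, less where a joint would pass 70% of its speed; a pose out of reach is approached as far as the arm can. A call with a number of a shift or a turn outside -1 to 1 is refused whole. A call with a gripper value outside its range is refused whole. The fingers move at their own pace and stop on an object; FORCE is the grip in N (left out, the last holds). Time passes only in rows, so rows that repeat a pose let the fingers close. It gives the time, the measured TCP pose, the force, the opening and the grip force at its end, in the units of the state.
- sensors.get_state(): the state, without advancing time (a new reading comes with each control period).
- viewer.camera(name): name is "scene" or "top" or "wrist"; returns a dict with "img" (384x512x3 uint8, red, green, blue), "K" (3x3 intrinsics, pixels), "R" (3x3) and "t" (3): a world point X has camera coordinates R X + t; the wrist camera has in their place "tool_from_camera" (4x4, takes a point from camera to tool coordinates, whose origin is the TCP and whose axes are the flange's). Camera axes: x right, y down, z forward; pixel columns grow to the right and rows downward; lengths in m; the calibration is good to about 2 mm. A picture is of the moment at which its call begins: read the wrist's pose just before it. There is no depth.
- ticket.finish_job(): hands the job in; it is judged then, once.
The state is a dict: "time": time; "joints": joint angles; "joint_vel": joint speeds; "tau": joint torques, N m; "position": TCP position; "ee_rot": TCP orientation; "force": force on the tool from outside, world axes, zero at the start; "moment": the same for the moment, N m; "finger_gap": finger opening in m; "grip_force": force on a finger pad.
Only numpy, scipy, OpenCV 4.12 (cv2) and the standard library are available. Lean on these libraries where they do the work, as an engineer would, in place of code of your own. Each camera call takes 0.05 s, during which the arm holds its last target. There are 200 camera calls.

## Working session

There is one attempt and no reset: what is moved stays moved. The work goes in short steps, Python scripts to look and compute and a shell command to move; the robot and the scene stay as the last step left them, time stands still between calls to the robot, and variables do not carry over. Pictures are saved under pics/ and viewed, at most 10 in all, crops included, and the job is handed in when it is done.

```bash
mkdir -p pics; ls; python3 - <<'E'
from workcell import sensors, viewer
import cv2, pickle, numpy as np
s=sensors.get_state(); print(s)
d={n:viewer.camera(n) for n in("scene","top")}
pickle.dump(d,open("cams0.pkl","wb"))
for n in d: print(n,d[n]["K"],d[n]["R"],d[n]["t"])
cv2.imwrite("pics/a.png",cv2.resize(np.vstack([d["scene"]["img"],d["top"]["img"]])[:,:,::-1],None,fx=.78,fy=.78))
cv2.imwrite("pics/top.png",cv2.resize(d["top"]["img"][:,:,::-1],(800,600),interpolation=cv2.INTER_CUBIC))
cv2.imwrite("pics/scene.png",cv2.resize(d["scene"]["img"][:,:,::-1],(800,600),interpolation=cv2.INTER_CUBIC))
E
```

```text
pics
{'time': 0.0, 'joints': array([ 1.01571389e+00,  1.81522358e-01,  1.60799092e+00, -3.27476940e-05,
        1.35382609e+00, -2.06311035e-01]), 'joint_vel': array([ 0.00119305, -0.00118044,  0.00085642,  0.00016625,  0.00033827,
       -0.00039361]), 'tau': array([ 5.23881261e-05, -4.33862078e+01, -3.41846645e+01,  7.02155661e-02,
        3.85213096e-02, -2.02068723e-04]), 'position': array([0.19621081, 0.53991264, 0.23782892]), 'ee_rot': array([-3.13987643e+00, -3.26526173e-04,  2.79282805e+00]), 'force': array([-0.26067005,  0.3838982 ,  0.2517166 ]), 'moment': array([-0.02049243, -0.01573468, -0.0345994 ]), 'grip_force': 0.0, 'finger_gap': 0.0881880726249832}
scene [[474.67858933   0.         252.31069107]
 [  0.         474.67858933 188.86975177]
 [  0.           0.           1.        ]] [[ 0.6183867  -0.7858734   0.00094436]
 [-0.45696192 -0.36055052 -0.81313536]
 [ 0.63936194  0.50240056 -0.58207387]] [-0.32764088  0.3208326   1.67647777]
top [[358.53983846   0.         255.85259436]
 [  0.         358.53983846 187.92830569]
 [  0.           0.           1.        ]] [[ 0.02497818 -0.99956198 -0.01587236]
 [-0.98735344 -0.02218044 -0.15697522]
 [ 0.15655441  0.01959258 -0.98747499]] [-0.03738487  0.53660244  1.24024978]
```

View pics/top.png

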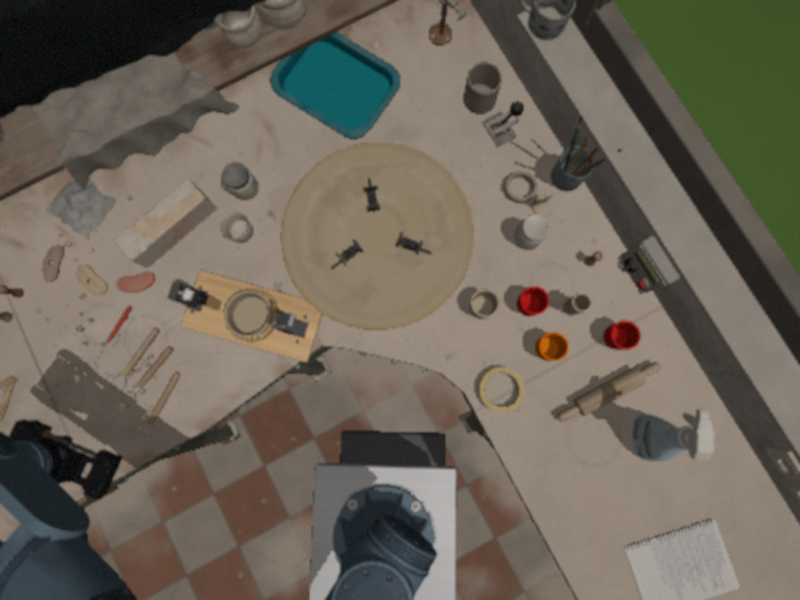

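View pics/scene.png

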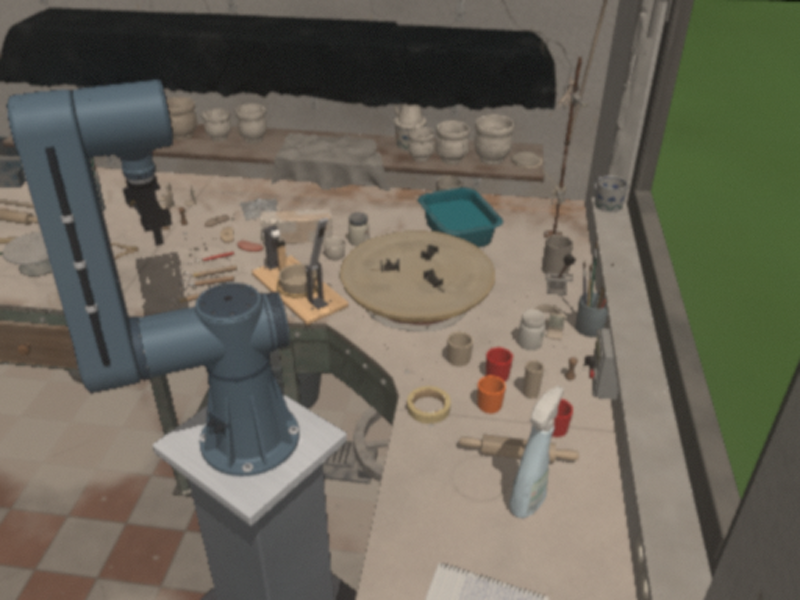

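The top view (800x600) shows the carrier at (250,315), with the catch post at (188,292) and the hinge and raised strap at (295,322).

- **Medium pot:** the candidates are the grey-tan cup at (483,303), the red pots at (534,300) and (622,334), the orange pot at (553,346), and the pale squat cup at (238,228). The grey-tan one at (483,303) fits: it is clay coloured and taller than the squat cup.
- **Small pot:** the slim grey-tan pot at (577,303).

I'll confirm both in one enlarged crop.

```bash
cat > h.py <<'E'
import numpy as np, cv2, pickle
from scipy.spatial.transform import Rotation as Ro
from workcell import sensors, viewer
def ray(c,p):
    """world ray (origin, dir) through pixel p of camera dict c"""
    d=np.linalg.inv(c["K"])@[p[0],p[1],1]
    return -c["R"].T@c["t"], c["R"].T@d/np.linalg.norm(d)
def plane(c,p,z):
    o,d=ray(c,p); return o+d*(z-o[2])/d[2]
def tri(rs):
    A=sum(np.eye(3)-np.outer(d,d) for o,d in rs); b=sum((np.eye(3)-np.outer(d,d))@o for o,d in rs)
    X=np.linalg.solve(A,b); return X,[np.linalg.norm(np.cross(X-o,d)) for o,d in rs]
def proj(c,X):
    q=c["K"]@(c["R"]@np.asarray(X)+c["t"]); return q[:2]/q[2]
def wrist():
    """wrist picture, with world R,t"""
    s=sensors.get_state(); c=viewer.camera("wrist")
    T=np.eye(4); T[:3,:3]=Ro.from_euler("xyz",s["ee_rot"]).as_matrix(); T[:3,3]=s["position"]
    M=np.linalg.inv(T@c["tool_from_camera"]); c["R"],c["t"]=M[:3,:3],M[:3,3]; c["s"]=s; return c
def goto(X,rot):
    """tool-axis shift and turn (fractions of full scale) from current pose to X, rot"""
    s=sensors.get_state(); R=Ro.from_euler("xyz",s["ee_rot"]); G=Ro.from_euler("xyz",rot)
    return np.round((R.inv()*G).as_rotvec()/np.deg2rad(30),3), np.round(R.inv().apply(np.array(X)-s["position"])/.1,3)
E
python3 - <<'E'
from h import *
d=pickle.load(open("cams0.pkl","rb")); f=1.5625
def crop(n,x,y,w,h,k): return cv2.resize(d[n]["img"][y:y+h,x:x+w,::-1],(w*k,h*k),interpolation=cv2.INTER_CUBIC)
a=crop("top",295,130,130,100,6)[:,:780]
b=crop("scene",275,200,110,75,7)
a=crop("top",290,150,130,60,6); b=crop("scene",275,205,130,50,6)
c=np.hstack([crop("top",110,130,65,60,4),crop("top",110,165,100,60,4)[:,:400]]);
cv2.imwrite("pics/crop.png",np.vstack([a,b])[:600])
P=[("med",(484,298),(460,341)),("small",(577,298),(534,367)),("cup",(238,226),(336,242))]
for n,t,s in P: print(n,tri([ray(d["top"],np.array(t)/f),ray(d["scene"],np.array(s)/f)]))
for n,p in dict(hingeend=(318,320),hingeend2=(305,358),catchend=(198,272),catchend2=(183,325),ringc=(249,315)).items(): print(n,plane(d["top"],np.array(p)/f,.018))
print(np.linalg.inv(d["top"]["R"])@-d["top"]["t"])
E
```

```text
med (array([ 0.52919035, -0.21458089,  0.04981331]), [np.float64(0.0017861658447016883), np.float64(0.0017861658447017046)])
small (array([ 0.53233598, -0.4200049 ,  0.07103669]), [np.float64(0.0008326508442230578), np.float64(0.0008326508442232303)])
cup (array([0.68863025, 0.35431968, 0.05003646]), [np.float64(0.0023039218589059325), np.float64(0.0023039218589060474)])
hingeend [0.47496966 0.1640205  0.018     ]
hingeend2 [0.38662992 0.18973878 0.018     ]
catchend [0.58216341 0.4533837  0.018     ]
catchend2 [0.45597971 0.47819729 0.018     ]
ringc [0.4829212  0.32559883 0.018     ]
[ 0.3365835  -0.04976611  1.30835553]
```

View pics/crop.png

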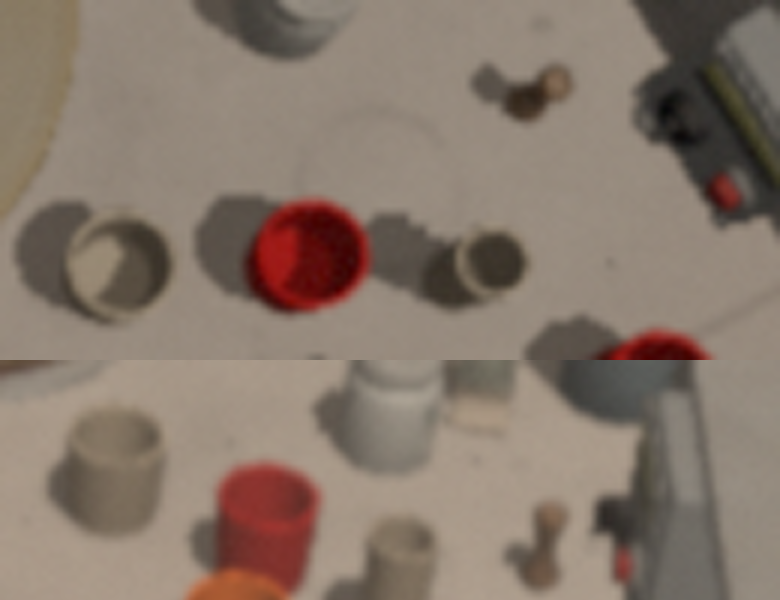

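The crop confirms it. The clay-coloured medium pot has its rim at crop (118,266), and the slim small pot has its rim at (491,263). The red and orange ones are decoys. Next I rise, turn the fingers across the carrier, and look at the carrier from above on the way.

```bash
H="python3 -m handwheel"
$H '[[0,0,0.97,0,0,-0.6,1],[0,0,0.97,0,0,-0.6,1],[0,0,0.97,0,0,-0.6,1]]'
$H '[[0,0,0.97,0,0,-0.6,1],[0,0,0.97,0,0,-0.6,1],[0,0,0.97,0,0,-0.6,1]]'
$H '[[0,0,0.97,0,0,-0.6,1],[0,0,0.97,0,0,-0.6,1],[0,0,0.97,0,0,-0.6,1]]'
$H '[[0,0,0,-0.3,0.84,0,1],[0,0,0,-0.3,0.84,0,1]]'
$H '[[0,0,0,-0.3,0.84,0,1],[0,0,0,-0.3,0.84,0,1]]'
$H '[[0,0,0,-0.3,0.84,0,1],[0,0,0,-0.3,0.84,0,1]]'
$H '[[0,0,0,-0.3,0.84,0,1],[0,0,0,-0.3,0.84,0,1],[0,0,0,-0.3,0.84,0,1]]'
python3 - <<'E'
from h import *
c=wrist(); pickle.dump(c,open("w1.pkl","wb"))
print(c["s"]["position"],c["s"]["ee_rot"],c["tool_from_camera"],c["K"])
t=pickle.load(open("cams0.pkl","rb"))["top"]["img"]
cv2.imwrite("pics/w1.png",cv2.resize(c["img"][:,:,::-1],(800,600),interpolation=cv2.INTER_CUBIC))
E
```

```text
time: 0.48
position: [0.1966, 0.5405, 0.2993]
ee_rot: [3.141, -0.0, 2.28]
force: [0.7, -0.3, -1.1]
finger_gap: 0.0881
grip_force: 0.0
time: 0.85
position: [0.1965, 0.5405, 0.3592]
ee_rot: [3.141, -0.001, 1.772]
force: [-1.2, -0.3, -0.1]
finger_gap: 0.088
grip_force: 0.0
time: 1.23
position: [0.1966, 0.5405, 0.4192]
ee_rot: [3.141, -0.001, 1.264]
force: [0.5, -0.8, -0.7]
finger_gap: 0.0882
grip_force: 0.0
time: 1.48
position: [0.2691, 0.4854, 0.4181]
ee_rot: [3.141, 0.001, 1.268]
force: [-0.5, -0.2, -0.1]
finger_gap: 0.0879
grip_force: 0.0
time: 1.72
position: [0.3409, 0.4314, 0.4181]
ee_rot: [-3.141, 0.001, 1.267]
force: [-0.2, 0.3, 0.1]
finger_gap: 0.0883
grip_force: 0.0
time: 1.98
position: [0.4123, 0.3776, 0.4179]
ee_rot: [-3.141, 0.001, 1.267]
force: [0.1, 0.5, 0.0]
finger_gap: 0.088
grip_force: 0.0
time: 2.35
position: [0.4828, 0.3246, 0.4176]
ee_rot: [-3.14, 0.001, 1.266]
force: [-0.2, -0.2, -0.1]
finger_gap: 0.0881
grip_force: 0.0
[0.48279953 0.32455598 0.41761819] [-3.14022868e+00  1.32395283e-03  1.26590963e+00] [[-1.79236818e-03 -9.51648018e-01 -3.07185346e-01  7.93188914e-02]
 [ 9.99998245e-01 -1.53820760e-03 -1.06949376e-03 -8.45494248e-04]
 [ 5.45266787e-04 -3.07186724e-01  9.51649105e-01 -1.45530526e-01]
 [ 0.00000000e+00  0.00000000e+00  0.00000000e+00  1.00000000e+00]] [[306.6001348    0.         260.99958161]
 [  0.         306.6001348  190.04270378]
 [  0.           0.           1.        ]]
```

View pics/w1.png

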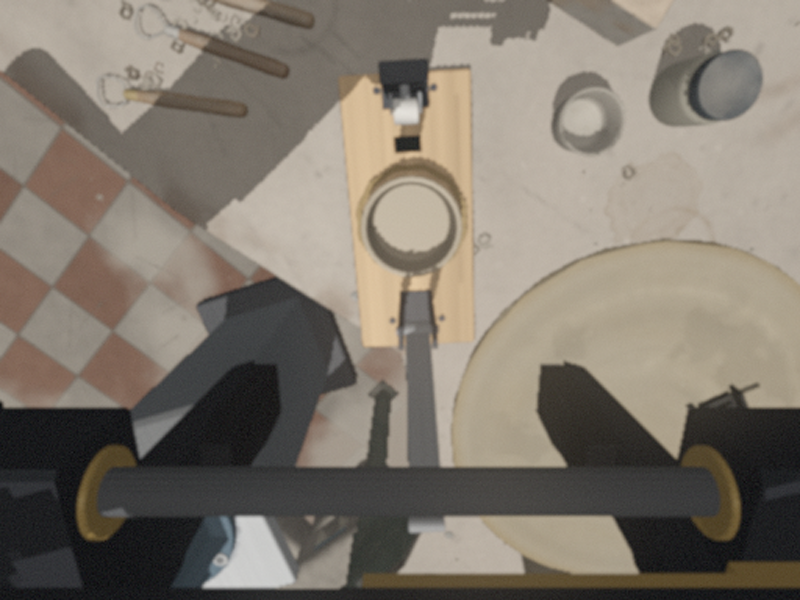

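The wrist view shows the carrier upright in the picture. The board corners are at (342,77), (470,67), (474,340) and (363,346). The wide pot is at (412,225), the white roller at (405,110), the pad at (407,143), and the strap runs back along the centre to (425,525). I'll measure these, using a second view taken on the way to the medium pot.

```bash
H="python3 -m handwheel"
$H '[[0,0,0,-0.8,0.2,0,1],[0,0,0,-0.8,0.2,0,1],[0,0,0,-0.8,0.2,0,1]]' | head -2
cat > meas.py <<'E'
from h import *
f=1.5625
def blob(c,lo,hi,near,r=60):
    hsv=cv2.cvtColor(c["img"],cv2.COLOR_RGB2HSV); m=cv2.inRange(hsv,np.array(lo),np.array(hi))
    cs,_=cv2.findContours(m,cv2.RETR_EXTERNAL,cv2.CHAIN_APPROX_NONE)
    cs=[k for k in cs if cv2.contourArea(k)>15 and np.linalg.norm(cv2.minEnclosingCircle(k)[0]-np.array(near))<r]
    return max(cs,key=cv2.contourArea) if cs else None
E
python3 - <<'E'
from meas import *
a=pickle.load(open("w1.pkl","rb")); b=wrist(); pickle.dump(b,open("w2.pkl","wb")); print(b["s"]["position"])
for c in(a,b):
    print("w")
    hsv=cv2.cvtColor(c["img"],cv2.COLOR_RGB2HSV)
    q=np.array([[342,77],[470,67],[474,340],[363,346]])/f
    q=[proj(c,plane(a,p,.018)) for p in q]; print(np.round(q))
p=np.array([[342,77],[470,67],[474,340],[363,346]])/f
X=np.array([plane(a,k,.018) for k in p]); print(X)
print([np.linalg.norm(X[i]-X[(i+1)%4]) for i in range(4)], X.mean(0))
d=(X[0]+X[1]-X[2]-X[3])/2; print("dir",np.degrees(np.arctan2(d[1],d[0])))
print("roller",plane(a,np.array([406,106])/f,.145),"pad",plane(a,np.array([407,143])/f,.124),"pot",plane(a,np.array([412,225])/f,.06))
for c,n in((a,"a"),(b,"b")):
    hsv=cv2.cvtColor(c["img"],cv2.COLOR_RGB2HSV); print([hsv[int(y/f),int(x/f)] for x,y in((355,200),(372,300),(460,300),(600,50),(405,110),(407,143))])
v=cv2.resize(b["img"][:,:,::-1],(800,600),interpolation=cv2.INTER_CUBIC); cv2.imwrite("pics/w2.png",v)
E
```

```text
time: 2.78
position: [0.4765, 0.2438, 0.4193]
[0.47649987 0.24376124 0.41927246]
w
[[219.  49.]
 [301.  43.]
 [303. 218.]
 [232. 221.]]
w
[[205.  -6.]
 [291. -12.]
 [295. 178.]
 [221. 182.]]
[[0.45904465 0.48260232 0.018     ]
 [0.58857365 0.45148448 0.018     ]
 [0.51260265 0.154709   0.018     ]
 [0.37956602 0.18828864 0.018     ]]
[np.float64(0.13321442850809095), np.float64(0.3063450408191866), np.float64(0.13720909776729312), np.float64(0.3048563578712441)] [0.48494674 0.31927111 0.018     ]
dir 75.26551712239463
roller [0.51219293 0.42750738 0.145     ] pad [0.50422659 0.39995446 0.124     ] pot [0.48412863 0.31994355 0.06      ]
[array([ 18,  72, 213], dtype=uint8), array([ 17,  70, 221], dtype=uint8), array([ 17,  74, 204], dtype=uint8), array([ 18,  28, 181], dtype=uint8), array([ 20,  10, 223], dtype=uint8), array([30,  6, 44], dtype=uint8)]
[array([ 18,  70, 223], dtype=uint8), array([ 19,  30, 160], dtype=uint8), array([ 19,  48, 180], dtype=uint8), array([ 16,  29, 115], dtype=uint8), array([ 18,  44, 173], dtype=uint8), array([ 17,  40, 193], dtype=uint8)]
```

View pics/w2.png

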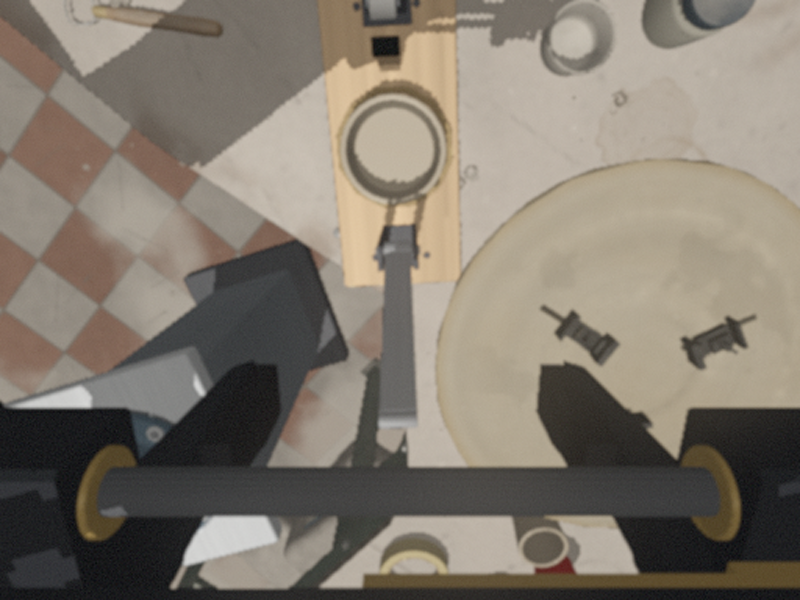

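The second view shows the pot rim at (393,147), the pad at (386,46) and the medium pot's rim at (543,545), past the fingers. I'll triangulate the carrier items and go on to the medium pot, taking two views there.

```bash
H="python3 -m handwheel"
$H '[[0,0,-0.09,-0.84,0.37,0,1],[0,0,-0.09,-0.84,0.37,0,1]]' | head -2
$H '[[0,0,0,-0.84,0.37,0,1],[0,0,0,-0.84,0.37,0,1]]' | head -2
$H '[[0,0,0,-0.84,0.37,0.3,1],[0,0,0,-0.84,0.37,0.3,1]]' | head -2
$H '[[0,0,0,-0.84,0.37,0.4,1],[0,0,0,-0.84,0.37,0.4,1],[0,0,0,-0.84,0.37,0.4,1]]' | head -2
python3 - <<'E'
from h import *
pickle.dump(wrist(),open("m1.pkl","wb"))
E
$H '[[0,0,0,-0.84,0.37,0.4,1],[0,0,0,-0.84,0.37,0.4,1],[0,0,0,-0.84,0.37,0.4,1]]' | head -2
python3 - <<'E'
from meas import *
pickle.dump(wrist(),open("m2.pkl","wb"))
a,b=[pickle.load(open(n+".pkl","rb")) for n in("w1","w2")]
for n,p,q in(("potrim",(412,225),(393,147)),("pad",(407,143),(386,46))): print(n,tri([ray(a,np.array(p)/f),ray(b,np.array(q)/f)]))
m=[pickle.load(open(n+".pkl","rb")) for n in("m1","m2")]
print([c["s"]["position"] for c in m],m[1]["s"]["ee_rot"])
v=np.hstack([c["img"][:,:,::-1] for c in m]); cv2.imwrite("pics/m.png",cv2.resize(v,(800,300)))
cv2.imwrite("pics/m.png",np.hstack([cv2.resize(c["img"][:,60:460,::-1],(400,384)) for c in m]))
E
```

```text
time: 3.08
position: [0.4874, 0.1525, 0.4187]
time: 3.32
position: [0.5025, 0.0612, 0.4187]
time: 3.58
position: [0.5172, -0.0294, 0.3877]
time: 3.95
position: [0.5315, -0.1198, 0.3467]
time: 4.38
position: [0.5464, -0.2096, 0.3078]
potrim (array([0.4840453 , 0.32025727, 0.06187811]), [np.float64(0.00016556968441355135), np.float64(0.00016556968441362095)])
pad (array([0.50459399, 0.39989781, 0.11230618]), [np.float64(0.00041786378090863353), np.float64(0.00041786378090847204)])
[array([ 0.53153922, -0.11984303,  0.34668445]), array([ 0.54637315, -0.20964345,  0.3078226 ])] [-3.14004995e+00 -9.38094074e-04  1.31577712e+00]
```

View pics/m.png

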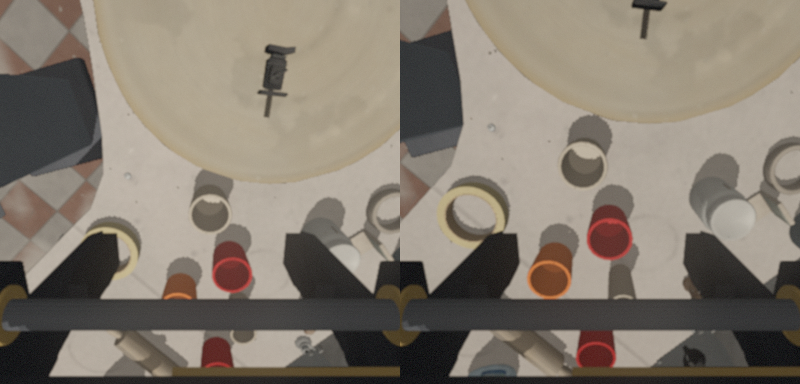

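Both views show the medium pot's rim, at (269,212) in the first and (243,163) in the second (native pixels). The small pot is partly hidden behind the gripper bar at about (282,300).

```bash
python3 - <<'E'
from meas import *
m=[pickle.load(open(n+".pkl","rb")) for n in("m1","m2")]
P=[]
for c,g in zip(m,((269,212),(243,163))):
    h=cv2.cvtColor(c["img"],cv2.COLOR_RGB2HSV); x,y=g
    print(h[y,x-30:x+31:3].tolist()); 
print(tri([ray(m[0],(269,210)),ray(m[1],(243,163))]))
for i,p in((0,(269,210)),(1,(243,163))):
    X=plane(m[i],p,.066); print(X)
d=pickle.load(open("cams0.pkl","rb"))
print(tri([ray(d["top"],(309.7,194.3)),ray(d["scene"],(294.2,217.3)),ray(m[0],(269,210)),ray(m[1],(243,163))]))
print("small",tri([ray(d["top"],(371.8,193.8)),ray(d["scene"],(342,235.8))]), plane(m[1],(282,300),.088))
# radius check: rim edges left/right in m2
print(goto([*X[:2],.10],[np.pi,0,np.deg2rad(75.4)]))
E
```

```text
[[16, 28, 189], [18, 30, 190], [17, 28, 189], [18, 35, 183], [19, 45, 164], [17, 49, 98], [19, 48, 101], [17, 50, 108], [18, 50, 118], [20, 48, 118], [16, 51, 119], [16, 47, 120], [18, 50, 118], [20, 47, 109], [18, 50, 102], [18, 52, 99], [18, 49, 114], [18, 41, 187], [17, 28, 183], [17, 29, 183], [17, 29, 183]]
[[17, 29, 182], [17, 30, 178], [19, 44, 178], [16, 64, 95], [19, 49, 83], [17, 47, 87], [20, 50, 107], [18, 51, 110], [18, 51, 111], [19, 53, 106], [17, 53, 110], [16, 51, 111], [19, 51, 110], [17, 47, 113], [19, 55, 112], [18, 51, 109], [18, 50, 87], [19, 43, 167], [19, 38, 163], [19, 31, 173], [17, 30, 172]]
(array([ 0.51727064, -0.21589063,  0.04670513]), [np.float64(0.0005871177861477376), np.float64(0.0005871177861477846)])
[ 0.51819425 -0.20856153  0.066     ]
[ 0.5201207  -0.21181442  0.066     ]
(array([ 0.51858847, -0.21395948,  0.05883287]), [np.float64(0.0023687942584672), np.float64(0.003709126989794833), np.float64(0.0026423484600736264), np.float64(0.0009460162846039762)])
small (array([ 0.52080771, -0.42647725,  0.07790364]), [np.float64(0.0010019984503540254), np.float64(0.0010019984503540445)]) [ 0.5223595  -0.41196099  0.088     ]
(array([-0.001, -0.002,  0.001]), array([-0.099, -0.248,  2.089]))
```

```bash
python3 - <<'E'
from meas import *
m=[pickle.load(open(n+".pkl","rb")) for n in("m1","m2")]
R=[]
for c,g in zip(m,((269,212),(243,163))):
    k=cv2.GaussianBlur(c["img"],(3,3),0); h=cv2.cvtColor(k,cv2.COLOR_RGB2HSV)
    x,y=g; w=np.zeros(h.shape[:2],np.uint8); w[y-38:y+38,x-38:x+38]=255
    M=cv2.morphologyEx(cv2.inRange(h,(10,37,60),(25,255,255))&w,cv2.MORPH_OPEN,np.ones((3,3)))
    cs=max(cv2.findContours(M,cv2.RETR_EXTERNAL,cv2.CHAIN_APPROX_NONE)[0],key=cv2.contourArea); bb=cv2.boundingRect(cs)
    X=plane(c,g,.066); depth=(c["R"]@X+c["t"])[2]; r=306.6*.033/depth
    print(bb,cv2.minEnclosingCircle(cs),"r exp",r)
    ctr=(bb[0]+bb[2]/2-.5,bb[1]+bb[3]-.5-r*.97); print(ctr,plane(c,ctr,.066)); R.append(ray(c,ctr))
print(tri(R))
E
```

```text
(249, 182, 43, 53) ((271.5, 208.5), 27.064836502075195) r exp 22.075693291163276
(270.0, np.float64(213.08657750757163)) [ 0.51841485 -0.2137434   0.066     ]
(218, 137, 50, 53) ((242.671875, 163.0), 26.81336784362793) r exp 25.56238804537243
(242.5, np.float64(164.70448359598873)) [ 0.51888406 -0.213818    0.066     ]
(array([ 0.51854918, -0.21408343,  0.06499524]), [np.float64(0.00021738432415734112), np.float64(0.00021738432415744719)])
```

The triangulated rim is at (0.5186, -0.2140), z 0.065, against 0.066 expected. Now I grasp it.

```bash
H="python3 -m handwheel"
$H '[[0,0,0,-0.11,-0.26,0.8,1],[0,0,0,-0.11,-0.26,0.8,1],[0,0,0,-0.11,-0.26,0.8,1]]' | head -2
$H '[[0,0,0,0,0,0.95,1],[0,0,0,0,0,0.95,1],[0,0,0,0,0,0.95,1]]' | head -2
$H '[[0,0,0,0,0,0.5,1],[0,0,0,0,0,0.92,1],[0,0,0,0,0,0.92,1],[0,0,0,0,0,0.92,1]]'
$H '[[0,0,0,0,0,0,-1],[0,0,0,0,0,0,-1],[0,0,0,0,0,0,-1],[0,0,0,0,0,0,-1],[0,0,0,0,0,0,-1],[0,0,0,0,0,0,-1]]' 25
```

```text
time: 4.8
position: [0.5178, -0.2117, 0.2284]
time: 5.18
position: [0.5183, -0.2126, 0.1335]
time: 5.68
position: [0.5205, -0.2152, 0.045]
ee_rot: [3.137, 0.002, 1.317]
force: [-0.0, -0.1, 0.4]
finger_gap: 0.088
grip_force: 0.0
time: 6.42
position: [0.5188, -0.2145, 0.0428]
ee_rot: [3.14, 0.0, 1.316]
force: [-0.1, -0.2, 6.1]
finger_gap: 0.063
grip_force: 24.7
```

Gap 63 mm at 25 N, so the pot is held. I lift it and carry it high over the strap to above the nest.

```bash
H="python3 -m handwheel"
$H '[[0,0,0,0,0,-0.4,-1],[0,0,0,0,0,-0.95,-1],[0,0,0,0,0,-0.95,-1]]'
$H '[[0,0,0,0,0,-0.95,-1],[0,0,0,0,0,-0.95,-1]]' | head -2
$H '[[0,0,0,0.84,-0.28,-0.62,-1],[0,0,0,0.84,-0.28,-0.62,-1],[0,0,0,0.84,-0.28,-0.62,-1]]' | head -2
$H '[[0,0,0,0.85,-0.28,-0.62,-1],[0,0,0,0.85,-0.28,-0.62,-1],[0,0,0,0.85,-0.28,-0.62,-1]]' | head -2
$H '[[0,0,0,0.85,-0.28,-0.62,-1],[0,0,0,0.85,-0.28,-0.62,-1],[0,0,0,0.85,-0.28,-0.62,-1]]' | head -2
$H '[[0,0,0,0.85,-0.28,0,-1],[0,0,0,0.85,-0.28,0,-1]]' | head -2
$H '[[0,0,0,0.85,-0.28,0,-1],[0,0,0,0.85,-0.28,0,-1]]' | head -2
$H '[[0,0,0,0.85,-0.28,0,-1],[0,0,0,0.85,-0.28,0,-1],[0,0,0,0.85,-0.28,0,-1],[0,0,0,0.85,-0.28,0,-1]]'
python3 - <<'E'
from meas import *
c=wrist(); pickle.dump(c,open("n1.pkl","wb")); a=pickle.load(open("w1.pkl","rb"))
print(goto([.4841,.3201,.2],[np.pi,0,np.deg2rad(75.5)]))
k=c["img"]; cv2.imwrite("pics/n1.png",k[:,:,::-1])
E
```

```text
time: 6.8
position: [0.5206, -0.2158, 0.1412]
ee_rot: [3.134, 0.003, 1.316]
force: [0.8, 0.4, -1.9]
finger_gap: 0.0628
grip_force: 25.0
time: 7.05
position: [0.5181, -0.2141, 0.2327]
time: 7.42
position: [0.5125, -0.1239, 0.2944]
time: 7.8
position: [0.5069, -0.0354, 0.3559]
time: 8.18
position: [0.5014, 0.0533, 0.4175]
time: 8.43
position: [0.495, 0.142, 0.4143]
time: 8.68
position: [0.4894, 0.2318, 0.4141]
time: 9.18
position: [0.4844, 0.3189, 0.4155]
ee_rot: [-3.139, 0.003, 1.315]
force: [0.7, 0.4, -2.4]
finger_gap: 0.0629
grip_force: 25.0
(array([-0.003,  0.004, -0.007]), array([ 0.015, -0.003,  2.161]))
```

View pics/n1.png

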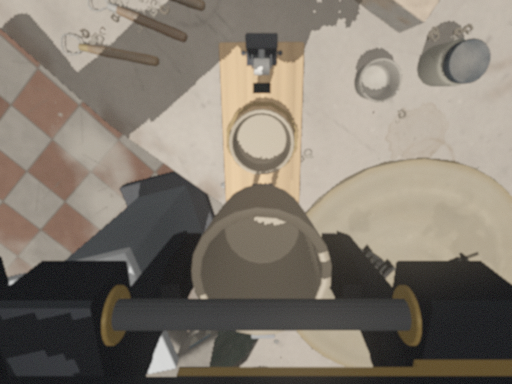

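The medium pot hangs upright in the fingers, with its rim around (262,260) in the native picture. The nest pot is straight ahead at (262,138). I lower it in.

```bash
H="python3 -m handwheel"
$H '[[0,0,0,0.01,0,0.95,-1],[0,0,0,0.01,0,0.95,-1]]' | head -2
$H '[[0,0,0,0,0,0.95,-1],[0,0,0,0,0,0.95,-1]]' | head -2
$H '[[0,0,0,0,0,0.8,-1],[0,0,0,0,0,0.95,-1],[0,0,0,0,0,0.95,-1]]' | head -2
$H '[[0,0,0,0,0,0.25,-1],[0,0,0,0,0,0.45,-1],[0,0,0,0,0,0.55,-1],[0,0,0,0,0,0.58,-1],[0,0,0,0,0,0.58,-1]]'
$H '[[0,0,0,0,0,0.02,-1],[0,0,0,0,0,0.04,-1],[0,0,0,0,0,0.05,-1],[0,0,0,0,0,0.05,-1]]'
```

```text
time: 9.48
position: [0.4835, 0.3196, 0.3193]
time: 9.72
position: [0.4828, 0.3193, 0.2239]
time: 10.1
position: [0.4822, 0.3193, 0.1296]
time: 10.72
position: [0.4843, 0.3219, 0.0752]
ee_rot: [3.141, -0.0, 1.316]
force: [0.5, 0.5, -1.9]
finger_gap: 0.063
grip_force: 25.0
time: 11.22
position: [0.4838, 0.3218, 0.0697]
ee_rot: [-3.141, 0.0, 1.316]
force: [0.3, 0.4, -1.7]
finger_gap: 0.0629
grip_force: 25.0
```

```bash
H="python3 -m handwheel"
$H '[[0,0,0,0,0,0.01,-1],[0,0,0,0,0,0.02,-1],[0,0,0,0,0,0.02,-1]]' | sed -n 2,4p
$H '[[0,0,0,0,0,0.01,-1],[0,0,0,0,0,0.02,-1],[0,0,0,0,0,0.02,-1]]'| sed -n 2,4p
$H '[[0,0,0,0,0,0.01,-1],[0,0,0,0,0,0.01,-1],[0,0,0,0,0,0.01,-1]]'| sed -n 2,4p
```

```text
position: [0.4841, 0.3218, 0.0684]
ee_rot: [3.141, -0.0, 1.316]
force: [-3.0, -1.4, 4.7]
position: [0.4843, 0.3218, 0.0681]
ee_rot: [3.141, 0.0, 1.317]
force: [-7.5, -5.6, 18.3]
position: [0.485, 0.3218, 0.0678]
ee_rot: [3.14, -0.0, 1.317]
force: [-6.7, -6.1, 21.3]
```

Contact is at TCP 0.068, where 0.067 was expected, so the pot is seated. I ease off, release, rise, look at the nest, and go on towards the small pot.

```bash
H="python3 -m handwheel"
$H '[[0,0,0,0,0,-0.03,-1],[0,0,0,0,0,-0.03,-1],[0,0,0,0,0,-0.03,-0.4],[0,0,0,0,0,-0.03,1],[0,0,0,0,0,-0.03,1],[0,0,0,0,0,-0.03,1],[0,0,0,0,0,-0.03,1]]'
$H '[[0,0,0,0,0,-0.3,1],[0,0,0,0,0,-0.9,1],[0,0,0,0,0,-0.9,1]]' |head -2
$H '[[0,0,0,0,0,-0.9,1],[0,0,0,0,0,-0.9,1]]' |head -2
$H '[[0,0,0,0,0,-0.85,1],[0,0,0,0,0,-0.85,1],[0,0,0,0,0,-0.85,1]]' |head -2
python3 - <<'E'
from h import *
pickle.dump(wrist(),open("k1.pkl","wb"))
E
$H '[[0,0,0,-0.9,0.28,-0.85,1],[0,0,0,-0.9,0.28,-0.85,1],[0,0,0,-0.9,0.28,-0.85,1]]' |head -2
python3 - <<'E'
from h import *
pickle.dump(wrist(),open("k2.pkl","wb"))
E
$H '[[0,0,0,-0.95,0.3,0,1],[0,0,0,-0.95,0.3,0,1]]' |head -2
$H '[[0,0,0,-0.95,0.3,0,1],[0,0,0,-0.95,0.3,0,1]]' |head -2
$H '[[0,0,0,-0.95,0.3,0,1],[0,0,0,-0.95,0.3,0,1]]' |head -2
$H '[[0,0,0,-0.95,0.3,0.2,1],[0,0,0,-0.95,0.3,0.2,1]]' |head -2
$H '[[0,0,0,-0.95,0.3,0.6,1],[0,0,0,-0.95,0.3,0.6,1],[0,0,0,-0.95,0.3,0.6,1]]' |head -2
python3 - <<'E'
from h import *
pickle.dump(wrist(),open("s1.pkl","wb"))
E
$H '[[0,0,0,-0.95,0.3,0.1,1],[0,0,0,-0.95,0.3,0.1,1],[0,0,0,-0.95,0.3,0.1,1]]' |head -2
python3 - <<'E'
from h import *
pickle.dump(wrist(),open("s2.pkl","wb"))
m=[pickle.load(open(n+".pkl","rb")) for n in("k1","k2","s1","s2")]
print([c["s"]["position"] for c in m])
for c in m[2:]: print(proj(c,[.521,-.42,.088]))
v=[c["img"][:300,60:460,::-1] for c in m]
cv2.imwrite("pics/ks.png",np.vstack([np.hstack(v[:2]),np.hstack(v[2:])]))
E
```

```text
time: 13.22
position: [0.4838, 0.3218, 0.0675]
ee_rot: [-3.141, 0.0, 1.316]
force: [-0.4, -0.4, 0.3]
finger_gap: 0.0878
grip_force: 0.0
time: 13.6
position: [0.4873, 0.3233, 0.1632]
time: 13.85
position: [0.4847, 0.3221, 0.2501]
time: 14.22
position: [0.4846, 0.3221, 0.3339]
time: 14.65
position: [0.4894, 0.2256, 0.4188]
time: 14.95
position: [0.4926, 0.1276, 0.414]
time: 15.2
position: [0.4979, 0.0276, 0.414]
time: 15.45
position: [0.5032, -0.072, 0.4139]
time: 15.7
position: [0.5083, -0.1713, 0.3932]
time: 16.08
position: [0.5121, -0.2703, 0.3304]
time: 16.5
position: [0.5192, -0.3694, 0.3261]
[array([0.48461523, 0.32209044, 0.33394888]), array([0.48940666, 0.22558133, 0.41881723]), array([ 0.51214057, -0.27025853,  0.33037868]), array([ 0.51918299, -0.36944872,  0.32606516])]
[296.60672258 255.64464258]
[273.34915884 193.16923846]
```

View pics/ks.png

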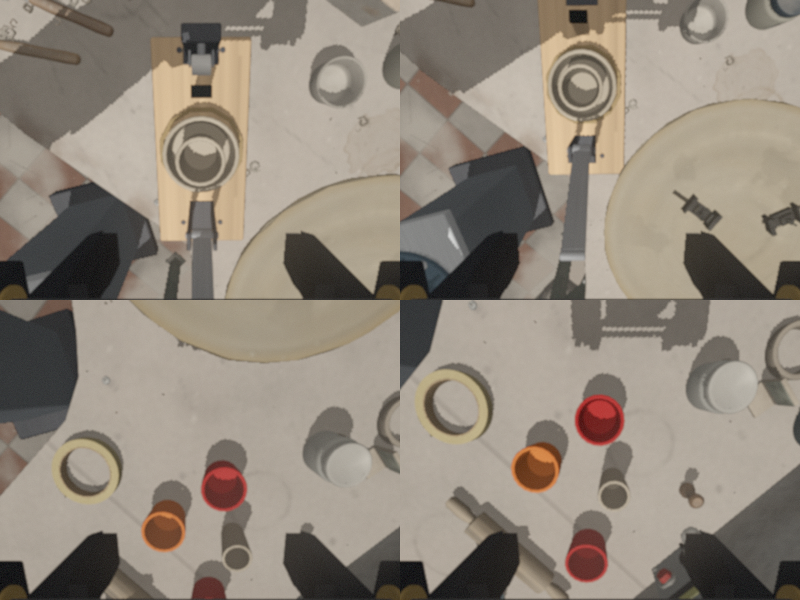

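The medium pot stands nested in the wide pot, with its rim at native k1 (261,163) and k2 (242,87). The small pot's rim is at native s1 (297,257) and s2 (274,194).

```bash
python3 - <<'E'
from meas import *
k1,k2,s1,s2=[pickle.load(open(n+".pkl","rb")) for n in("k1","k2","s1","s2")]
R=[]
for c,g in((s1,(297,257)),(s2,(274,194))):
    h=cv2.cvtColor(cv2.GaussianBlur(c["img"],(3,3),0),cv2.COLOR_RGB2HSV); x,y=g
    w=np.zeros(h.shape[:2],np.uint8); w[y-40:y+28,x-22:x+24]=255
    M=cv2.inRange(h,(10,37,40),(25,255,255))&w
    cs=max(cv2.findContours(M,cv2.RETR_EXTERNAL,cv2.CHAIN_APPROX_NONE)[0],key=cv2.contourArea); bb=cv2.boundingRect(cs)
    r=306.6*.022/(c["R"]@plane(c,g,.088)+c["t"])[2]
    row=[k for k in cs[:,0] if abs(k[1]-(bb[1]+bb[3]-1-r))<2]; xs=[k[0] for k in row]
    ctr=((min(xs)+max(xs))/2,bb[1]+bb[3]-.5-r*.97); print(bb,"r",r,"halfwidth",(max(xs)-min(xs)+1)/2,ctr,plane(c,ctr,.088)); R.append(ray(c,ctr))
print("small",tri(R))
R=[]
for c,g in((k1,(261,163)),(k2,(242,87))):
    v=cv2.cvtColor(c["img"],cv2.COLOR_RGB2GRAY); x,y=g; r=306.6*.033/(c["R"]@plane(c,g,.09)+c["t"])[2]
    print("r",r,"row",v[y,x-36:x+37].tolist()); print("col",v[y-40:y+41,x].tolist())
    print(plane(c,g,.09),proj(c,[.484,.322,.09])); R.append(ray(c,g))
print("med",tri(R))
print(goto([.52,-.42,.2],[np.pi,0,np.deg2rad(75.5)]))
E
```

```text
(275, 217, 38, 68) r 15.430324229643093 halfwidth 17.0 (np.float64(291.5), np.float64(269.5325854972462)) [ 0.50883232 -0.44020842  0.088     ]
(258, 165, 32, 46) r 16.669059845263117 halfwidth 16.0 (np.float64(273.5), np.float64(194.33101195009476)) [ 0.5208008  -0.42161875  0.088     ]
small (array([ 0.51827677, -0.39991434,  0.15192066]), [np.float64(0.005494760769176795), np.float64(0.005494760769177111)])
r 25.426767516536763 row [176, 166, 139, 105, 88, 84, 83, 87, 87, 107, 146, 172, 175, 157, 121, 88, 85, 84, 86, 84, 89, 90, 94, 102, 105, 111, 109, 109, 109, 109, 108, 110, 110, 107, 109, 109, 109, 108, 108, 109, 112, 109, 109, 108, 110, 110, 109, 102, 97, 91, 89, 89, 89, 90, 90, 104, 135, 167, 178, 170, 152, 131, 109, 100, 97, 95, 97, 99, 122, 152, 174, 177, 169]
col [103, 106, 110, 108, 108, 107, 107, 109, 109, 107, 96, 87, 89, 114, 152, 177, 185, 181, 182, 186, 186, 186, 187, 186, 185, 187, 186, 188, 187, 188, 176, 155, 124, 106, 110, 111, 111, 109, 109, 112, 109, 110, 110, 111, 108, 108, 104, 96, 92, 91, 93, 94, 93, 96, 95, 94, 92, 93, 104, 136, 165, 178, 166, 127, 104, 116
[... 467 characters left out ...]
, 127, 104, 107, 132, 162, 173, 167, 152, 148, 155]
col [93, 112, 148, 175, 184, 178, 153, 115, 83, 74, 74, 80, 91, 108, 113, 111, 122, 153, 176, 185, 168, 132, 112, 111, 124, 149, 171, 180, 182, 181, 180, 181, 183, 181, 181, 182, 181, 182, 181, 180, 177, 162, 132, 113, 112, 109, 109, 108, 111, 112, 111, 111, 111, 111, 112, 109, 103, 92, 83, 107, 147, 175, 185, 165, 132, 108, 100, 92, 91, 94, 105, 118, 124, 117, 109, 113, 130, 147, 154, 160, 164]
[0.48397007 0.31528181 0.09      ] [240.75285682  82.30382179]
med (array([0.48324569, 0.31510694, 0.09718446]), [np.float64(0.001093783261458166), np.float64(0.001093783261458236)])
(array([-0.003, -0.003, -0.002]), array([-0.502,  0.138,  1.265]))
```

```bash
python3 - <<'E'
from meas import *
k1,k2,s1,s2=[pickle.load(open(n+".pkl","rb")) for n in("k1","k2","s1","s2")]
print("med",tri([ray(k1,(260.2,161.3)),ray(k2,(240.1,87.3))]),plane(k1,(260.2,161.3),.09),plane(k2,(240.1,87.3),.09))
print("small",tri([ray(s1,(297,257)),ray(s2,(273.5,194.3))]))
d={n:viewer.camera(n) for n in("scene","top")}; pickle.dump(d,open("cams1.pkl","wb"))
v=cv2.cvtColor(d["top"]["img"],cv2.COLOR_RGB2GRAY); p=proj(d["top"],[.484,.322,.09]); q=proj(d["top"],[.4825,.3155,.09]); print(p,q)
x,y=np.round((p+q)/2).astype(int); print(x,y); print(v[y-20:y+21,x].tolist()); print(v[y,x-20:x+21].tolist())
E
H="python3 -m handwheel"
$H '[[0,0,0,-0.52,0.14,0.9,0.5],[0,0,0,-0.52,0.14,0.9,0.5],[0,0,0,-0.52,0.14,0.9,0.5]]' | head -2
$H '[[0,0,0,0,0,0.7,0.5],[0,0,0,0,0,0.7,0.5],[0,0,0,0,0,0.7,0.5]]' | head -6
python3 - <<'E'
from meas import *
print(goto([.5207,-.4216,.065],[np.pi,0,np.deg2rad(75.5)]))
E
```

```text
med (array([0.48115137, 0.31564021, 0.08843009]), [np.float64(7.984166720838907e-05), np.float64(7.984166720839304e-05)]) [0.48132005 0.31597577 0.09      ] [0.4811617  0.31559673 0.09      ]
small (array([ 0.52104251, -0.42062616,  0.09080455]), [np.float64(0.00010120013435262754), np.float64(0.00010120013435242984)])
[154.52702    198.81523604] [156.37550237 199.29098416]
155 199
[144, 143, 150, 154, 151, 144, 121, 122, 125, 108, 90, 95, 119, 113, 94, 92, 92, 94, 95, 102, 118, 131, 136, 137, 133, 126, 102, 71, 66, 78, 83, 83, 81, 70, 65, 76, 81, 78, 81, 93, 96]
[160, 159, 157, 154, 151, 155, 156, 144, 131, 138, 120, 95, 121, 117, 96, 91, 91, 93, 94, 99, 118, 135, 143, 143, 142, 143, 139, 115, 91, 105, 118, 101, 80, 91, 125, 138, 114, 89, 76, 77, 79]
time: 17.02
position: [0.5185, -0.421, 0.2342]
time: 17.4
position: [0.5204, -0.4226, 0.1699]
ee_rot: [3.14, 0.001, 1.317]
force: [1.1, -0.2, 0.0]
finger_gap: 0.0659
grip_force: 0.0
(array([ 0.002,  0.001, -0.001]), array([ 1.100e-02, -1.000e-03,  1.049e+00]))
```

```bash
H="python3 -m handwheel"
$H '[[0,0,0,0,0,0.6,0.5],[0,0,0,0,0,0.95,0.5],[0,0,0,0,0,1,0.5],[0,0,0,0,0,1,0.5]]' | head -6
$H '[[0,0,0,0,0,0.03,-1],[0,0,0,0,0,0.03,-1],[0,0,0,0,0,0.03,-1],[0,0,0,0,0,0.03,-1],[0,0,0,0,0,0.03,-1],[0,0,0,0,0,0.03,-1]]' 20
$H '[[0,0,0,0,0,-0.4,-1],[0,0,0,0,0,-0.95,-1],[0,0,0,0,0,-0.95,-1]]'
$H '[[0,0,0,0,0,-0.95,-1],[0,0,0,0,0,-0.95,-1],[0,0,0,0,0,-0.95,-1]]' | head -2
python3 - <<'E'
from meas import *
c=wrist(); pickle.dump(c,open("g1.pkl","wb")); n=pickle.load(open("n1.pkl","rb"))
def tp(c,X):
    q=np.linalg.inv(c["tool_from_camera"])@[*X,1]; q=c["K"]@q[:3]; return q[:2]/q[2]
for dx in(0,-.006): print(dx,"med rim ctr, front edge(+x), left/right:",tp(n,(dx,0,-.023)),tp(n,(dx+.033,0,-.023)),tp(n,(dx,-.033,-.023)),tp(n,(dx,.033,-.023)))
for dx in(0,-.006): print(dx,"small:",tp(c,(dx,0,-.023)),tp(c,(dx+.022,0,-.023)),tp(c,(dx,-.022,-.023)),tp(c,(dx,.022,-.023)))
a=n["img"][150:330,160:360,::-1]; b=c["img"][150:330,160:360,::-1]
cv2.imwrite("pics/grip.png",cv2.resize(np.hstack([a,b]),(800,360),interpolation=cv2.INTER_CUBIC))
E
```

```text
time: 17.9
position: [0.5209, -0.4244, 0.0708]
ee_rot: [3.138, 0.002, 1.316]
force: [1.0, 0.5, 0.3]
finger_gap: 0.0665
grip_force: 0.0
time: 18.65
position: [0.52, -0.4238, 0.0658]
ee_rot: [3.14, 0.001, 1.316]
force: [-0.4, -0.1, 5.8]
finger_gap: 0.0418
grip_force: 19.8
time: 19.02
position: [0.5215, -0.4254, 0.1651]
ee_rot: [3.134, 0.005, 1.316]
force: [0.4, -0.3, -1.2]
finger_gap: 0.0421
grip_force: 19.9
time: 19.4
position: [0.5201, -0.4239, 0.2566]
0 med rim ctr, front edge(+x), left/right: [263.31929105 272.43731381] [263.36038789 205.23206084] [191.57125385 272.52396861] [335.10571008 272.35061265]
-0.006 med rim ctr, front edge(+x), left/right: [263.31244561 283.63159643] [263.35244872 218.21491261] [192.48996822 283.71417937] [334.1723207  283.54896988]
0 small: [263.32350558 272.43123888] [263.35080532 228.75702666] [215.4888905 272.488663 ] [311.17516346 272.37379429]
-0.006 small: [263.31650853 283.62514731] [263.34309103 241.09838118] [216.09901554 283.67986291] [310.55060734 283.57041246]
```

View pics/grip.png

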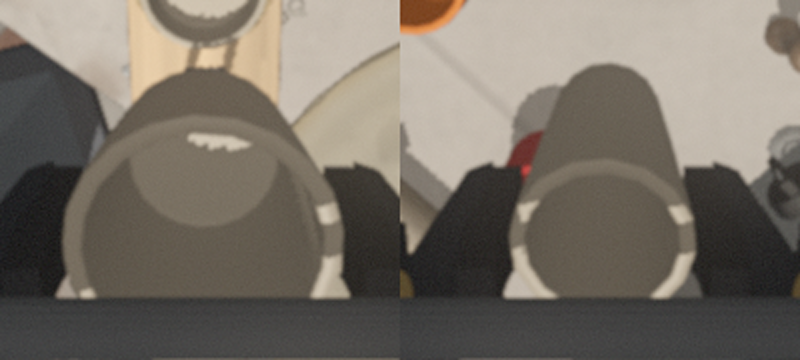

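The grip picture shows the small pot's rim front edge at native row 229, against 228.8 predicted, so it is held centred and upright. I carry it over the nest and measure the medium pot again from there.

```bash
H="python3 -m handwheel"
$H '[[0,0,0,0.88,-0.28,-0.88,-1],[0,0,0,0.88,-0.28,-0.88,-1],[0,0,0,0.88,-0.28,-0.88,-1]]' | head -2
$H '[[0,0,0,0.88,-0.28,-0.88,-1],[0,0,0,0.88,-0.28,-0.88,-1],[0,0,0,0.88,-0.28,-0.88,-1]]' | head -2
$H '[[0,0,0,0.88,-0.28,0,-1],[0,0,0,0.88,-0.28,0,-1]]' | head -2
$H '[[0,0,0,0.88,-0.28,0,-1],[0,0,0,0.88,-0.28,0,-1]]' | head -2
$H '[[0,0,0,0.88,-0.28,0,-1],[0,0,0,0.88,-0.28,0,-1]]' | head -2
$H '[[0,0,0,0.88,-0.28,0,-1],[0,0,0,0.88,-0.28,0,-1]]' | head -2
$H '[[0,0,0,0.88,-0.28,0,-1],[0,0,0,0.88,-0.28,0,-1]]' | head -2
$H '[[0,0,0,0.88,-0.28,0,-1],[0,0,0,0.88,-0.28,0,-1],[0,0,0,0.88,-0.28,0,-1],[0,0,0,0.88,-0.28,0,-1],[0,0,0,0.88,-0.28,0,-1]]' | head -6
python3 - <<'E'
from meas import *
c=wrist(); pickle.dump(c,open("n2.pkl","wb")); print(c["s"]["position"])
v=cv2.cvtColor(c["img"],cv2.COLOR_RGB2GRAY); p=proj(c,[.4813,.316,.09]); x,y=np.round(p).astype(int); print(p)
print("row",x-30,v[y,x-30:x+31].tolist()); print("col",y-30,v[y-30:y+31,x].tolist())
print(goto([.4813,.316,.2],[np.pi,0,np.deg2rad(75.4)]))
E
```

```text
time: 19.82
position: [0.5154, -0.3289, 0.344]
time: 20.2
position: [0.5104, -0.2375, 0.4318]
time: 20.45
position: [0.5041, -0.1456, 0.4265]
time: 20.7
position: [0.4992, -0.0531, 0.4266]
time: 20.95
position: [0.4944, 0.0391, 0.4266]
time: 21.2
position: [0.4896, 0.1314, 0.4264]
time: 21.45
position: [0.4848, 0.2237, 0.4261]
time: 22.08
position: [0.4805, 0.3131, 0.4297]
ee_rot: [-3.141, 0.001, 1.314]
force: [0.4, -0.3, 0.5]
finger_gap: 0.0424
grip_force: 20.0
[0.48054313 0.31309531 0.42970565]
[262.00686484 141.5219374 ]
row 232 [190, 183, 154, 116, 93, 94, 96, 100, 122, 151, 179, 185, 163, 120, 96, 93, 97, 105, 113, 119, 122, 121, 122, 123, 124, 122, 122, 121, 124, 122, 122, 123, 124, 125, 123, 122, 122, 125, 122, 124, 124, 123, 113, 103, 95, 100, 113, 148, 180, 191, 188, 185, 182, 156, 127, 112, 110, 119, 149, 179, 186]
col 112 [118, 120, 122, 122, 121, 122, 120, 114, 122, 159, 189, 198, 200, 199, 201, 201, 200, 201, 201, 201, 200, 201, 201, 202, 196, 176, 142, 121, 122, 121, 122, 124, 124, 121, 124, 124, 125, 123, 116, 106, 106, 104, 103, 104, 104, 101, 116, 152, 181, 187, 164, 126, 110, 120, 133, 142, 162, 190, 210, 215, 216]
(array([-0.001,  0.001, -0.003]), array([3.000e-02, 2.000e-03, 2.302e+00]))
```

The hover view puts the medium pot's centre at (261.8,141.7) against (262,141.5) predicted, so it stands at (0.4813, 0.316). I lower the small pot.

```bash
H="python3 -m handwheel"
$H '[[0,0,0,0.03,0,0.95,-1],[0,0,0,0.03,0,0.95,-1]]' | head -2
$H '[[0,0,0,0,0,0.95,-1],[0,0,0,0,0,0.95,-1]]' | head -2
$H '[[0,0,0,0,0,0.5,-1],[0,0,0,0,0,0.65,-1],[0,0,0,0,0,0.65,-1],[0,0,0,0,0,0.65,-1],[0,0,0,0,0,0.65,-1]]' | head -4
python3 - <<'E'
from meas import *
print(goto([.4813,.316,.1],[np.pi,0,np.deg2rad(75.4)]))
E
```

```text
time: 22.38
position: [0.4801, 0.3161, 0.3329]
time: 22.62
position: [0.4795, 0.3159, 0.2374]
time: 23.25
position: [0.4819, 0.3179, 0.1778]
ee_rot: [3.139, -0.002, 1.316]
force: [-0.0, 0.3, -1.3]
(array([ 0.005, -0.004,  0.001]), array([-0.022, -0.003,  0.778]))
```

```bash
H="python3 -m handwheel"
$H '[[0,0,0,-0.02,0,0,-1],[0,0,0,-0.02,0,0.2,-1],[0,0,0,-0.02,0,0.3,-1],[0,0,0,-0.02,0,0.4,-1],[0,0,0,-0.02,0,0.4,-1]]' | sed -n 2,4p
$H '[[0,0,0,0,0,0.1,-1],[0,0,0,0,0,0.2,-1],[0,0,0,0,0,0.3,-1],[0,0,0,0,0,0.33,-1],[0,0,0,0,0,0.33,-1]]' | sed -n 2,4p
$H '[[0,0,0,0,0,0.02,-1],[0,0,0,0,0,0.03,-1],[0,0,0,0,0,0.03,-1]]' | sed -n 2,4p
```

```text
position: [0.4797, 0.3153, 0.1349]
ee_rot: [-3.14, 0.001, 1.316]
force: [-0.7, -0.5, -1.0]
position: [0.4801, 0.3154, 0.1024]
ee_rot: [-3.141, 0.0, 1.316]
force: [0.1, -0.2, -0.5]
position: [0.4802, 0.3156, 0.0998]
ee_rot: [3.142, -0.0, 1.316]
force: [0.5, 0.3, -1.5]
```

```bash
H="python3 -m handwheel"
$H '[[0,0,0,0,0,0.01,-1],[0,0,0,0,0,0.02,-1],[0,0,0,0,0,0.02,-1]]' | sed -n 2,4p
$H '[[0,0,0,0,0,0.01,-1],[0,0,0,0,0,0.02,-1],[0,0,0,0,0,0.02,-1]]' | sed -n 2,4p
```

```text
position: [0.4801, 0.3155, 0.0976]
ee_rot: [-3.141, 0.0, 1.316]
force: [0.3, -0.4, -1.1]
position: [0.4803, 0.3156, 0.0959]
ee_rot: [3.141, -0.0, 1.316]
force: [-0.2, 0.1, 1.1]
```

```bash
H="python3 -m handwheel"
$H '[[0,0,0,0,0,0.01,-1],[0,0,0,0,0,0.01,-1],[0,0,0,0,0,0.01,-1]]' | sed -n 2,4p
$H '[[0,0,0,0,0,-0.005,-0.2],[0,0,0,0,0,-0.005,0],[0,0,0,0,0,-0.005,0.3],[0,0,0,0,0,-0.005,0.4],[0,0,0,0,0,-0.005,0.4],[0,0,0,0,0,-0.005,0.4]]'
$H '[[0,0,0,0,0,-0.2,0.4],[0,0,0,0,0,-0.6,0.4],[0,0,0,0,0,-0.95,0.4],[0,0,0,0,0,-0.95,0.4]]' |head -2
$H '[[0,0,0,0,0,-0.95,0.4],[0,0,0,0,0,-0.95,0.4]]' |head -2
$H '[[0,0,0,0,0,-0.95,0.4],[0,0,0,0,0,-0.95,0.4],[0,0,0,0,0,-0.95,0.4],[0,0,0,0,0,-0.95,0.4]]' |head -6
python3 - <<'E'
from meas import *
c=wrist(); pickle.dump(c,open("q1.pkl","wb")); print(c["s"]["position"])
d=viewer.camera("scene"); pickle.dump(d,open("sc2.pkl","wb"))
for r in(0,150,190):
    for a in(1.8,2.1): print(r,a,proj(d,[.485+.25*(-.09+r/1e3*np.cos(a)),.3193+.968*(-.09+r/1e3*np.cos(a)),.128+r/1e3*np.sin(a)]))
A=cv2.resize(c["img"][:300,110:410,::-1],(400,400),interpolation=cv2.INTER_CUBIC); B=cv2.resize(d["img"][110:210,140:240,::-1],(400,400),interpolation=cv2.INTER_CUBIC)
cv2.imwrite("pics/q1.png",np.hstack([A,B]))
E
```

```text
position: [0.4806, 0.3158, 0.0957]
ee_rot: [3.141, -0.001, 1.316]
force: [-1.9, -0.9, 6.0]
time: 26.75
position: [0.4802, 0.3155, 0.0951]
ee_rot: [-3.142, 0.0, 1.316]
force: [0.1, 0.8, 0.4]
finger_gap: 0.0617
grip_force: 0.0
time: 27.25
position: [0.4822, 0.3164, 0.1936]
time: 27.5
position: [0.4805, 0.3156, 0.2867]
time: 28.0
position: [0.4796, 0.3153, 0.3776]
ee_rot: [-3.139, 0.002, 1.316]
force: [-0.0, -1.2, -0.3]
finger_gap: 0.0614
grip_force: 0.0
[0.47958396 0.31525812 0.37762138]
0 1.8 [199.52941389 170.41676979]
0 2.1 [199.52941389 170.41676979]
150 1.8 [201.74238908 143.74847003]
150 2.1 [207.61672228 151.5712038 ]
190 1.8 [202.37510767 136.1236538 ]
190 2.1 [209.95619923 146.11960422]
```

View pics/q1.png

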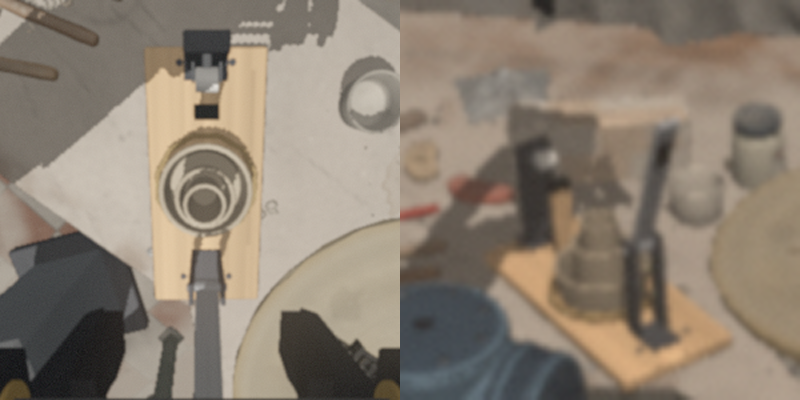

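The left view shows three concentric rims at about (205,195), so the nest is upright. The right view shows the stack with the strap leaning back, its top at (662,125), which puts the strap at about 1.95 rad. I go over and behind the strap, shut the fingers, lower to z ≈ 0.275 so the gripper body stays above the strap's tip, and push it forward gently.

```bash
H="python3 -m handwheel"
$H '[[0,0,0,-0.7,0.03,0,0],[0,0,0,-0.7,0.03,0,-0.5],[0,0,0,-0.7,0.03,0,-1]]' | head -2
$H '[[0,0,0,-0.7,0,0,-1],[0,0,0,-0.7,0,0,-1]]' | head -2
$H '[[0,0,0,-0.7,0,0,-1],[0,0,0,-0.7,0,0,-1],[0,0,0,-0.7,0,0,-1]]' | head -2
$H '[[0,0,0,0,0,0.7,-1],[0,0,0,0,0,1,-1],[0,0,0,0,0,1,-1],[0,0,0,0,0,1,-1]]'
$H '[[0,0,0,0.1,0,0,-1],[0,0,0,0.2,0,0,-1],[0,0,0,0.3,0,0,-1],[0,0,0,0.4,0,0,-1],[0,0,0,0.5,0,0,-1]]' | sed -n 2,4p
$H '[[0,0,0,0.1,0,0,-1],[0,0,0,0.2,0,0,-1],[0,0,0,0.3,0,0,-1],[0,0,0,0.4,0,0,-1],[0,0,0,0.5,0,0,-1]]' | sed -n 2,4p
```

```text
time: 28.48
position: [0.4654, 0.2468, 0.3794]
time: 28.72
position: [0.4476, 0.1782, 0.3798]
time: 29.1
position: [0.4307, 0.1121, 0.3803]
time: 29.6
position: [0.4313, 0.1124, 0.2819]
ee_rot: [3.14, -0.001, 1.318]
force: [-0.1, -0.2, 1.1]
finger_gap: 0.0008
grip_force: 0.0
position: [0.443, 0.1605, 0.2803]
ee_rot: [3.141, 0.0, 1.316]
force: [-0.4, -1.4, 1.2]
position: [0.4556, 0.209, 0.2802]
ee_rot: [-3.142, -0.0, 1.316]
force: [-0.7, -0.2, 0.7]
```

```bash
H="python3 -m handwheel"
$H '[[0,0,0,0.1,0,0.05,-1],[0,0,0,0.2,0,0.1,-1],[0,0,0,0.3,0,0.15,-1],[0,0,0,0.4,0,0.15,-1],[0,0,0,0.5,0,0.15,-1],[0,0,0,0.6,0,0.15,-1]]' | sed -n 2,4p
$H '[[0,0,0,0.1,0,0,-1],[0,0,0,0.2,0,0,-1],[0,0,0,0.3,0,0,-1],[0,0,0,0.4,0,0,-1],[0,0,0,0.5,0,0,-1],[0,0,0,0.5,0,0,-1]]' | sed -n 1,4p
python3 - <<'E'
from meas import *
c=wrist(); d=viewer.camera("scene"); pickle.dump((c,d),open("st.pkl","wb"))
# where would strap sit in the scene view, by angle (press point dark pixels)
u=np.array([.25,.968,0]); o=np.array([.4842,.3196,.128])
for a in(1.4,1.2,1.0,.8,.6,.4,.12):
    X=lambda r:o+u*(-.09+r*np.cos(a))+[0,0,r*np.sin(a)]
    p=proj(d,X(.185)); print(a,np.round(p),np.round(proj(c,X(.185))))
E
```

```text
position: [0.4708, 0.2671, 0.2653]
ee_rot: [3.141, -0.0, 1.316]
force: [0.3, -0.7, 0.2]
time: 32.35
position: [0.4832, 0.3154, 0.2651]
ee_rot: [-3.142, -0.0, 1.317]
force: [0.2, -0.3, -0.1]
1.4 [192. 130.] [264. 406.]
1.2 [188. 128.] [263. 325.]
1.0 [184. 129.] [263. 240.]
0.8 [181. 131.] [263. 167.]
0.6 [179. 135.] [262. 114.]
0.4 [178. 140.] [262.  83.]
0.12 [177. 148.] [262.  66.]
```

All ten views are used, so I check the strap numerically. The dark rubber patch should show along the carrier's centre line in the wrist picture.

```bash
cat > strap.py <<'E'
from meas import *
u=np.array([.25,.968,0]); o=np.array([.4842,.3196,.128])
def X(r,a): return o+u*(-.09+r*np.cos(a)-.004*np.sin(a))+[0,0,r*np.sin(a)+.004*np.cos(a)]
def patch(c):
    """darkest strip along the strap's line, on the upper face, for each angle: mean patch grey vs mean grey of strap beside it"""
    v=cv2.GaussianBlur(cv2.cvtColor(c["img"],cv2.COLOR_RGB2GRAY),(3,3),0).astype(float)
    def g(r,a):
        x,y=np.round(proj(c,X(r,a))).astype(int); return v[y,x] if 0<=y<384 and 0<=x<512 else np.nan
    for a in(1.2,1.0,.8,.6,.4,.2,.12,0): print(a,[int(g(r,a)) if g(r,a)==g(r,a) else -1 for r in(.08,.1,.12,.125,.14,.15,.16,.175,.185,.192,.2)])
E
python3 - <<'E'
from strap import *
c,d=pickle.load(open("st.pkl","rb")); patch(c)
v=cv2.cvtColor(c["img"],cv2.COLOR_RGB2GRAY); print(v[0:300:5,262].tolist())
E
```

```text
1.2 [62, 65, 64, 66, 59, 63, 67, 66, 188, 187, 188]
1.0 [61, 61, 61, 62, 62, 62, 62, 64, 64, 64, 64]
0.8 [82, 55, 88, 100, 108, 118, 113, 99, 98, 118, 120]
0.6 [88, 115, 100, 99, 105, 116, 95, 116, 154, 111, 197]
0.4 [117, 99, 119, 116, 99, 113, 118, 137, 30, 101, 126]
0.2 [109, 100, 95, 95, 117, 192, 122, 29, 137, 124, 157]
0.12 [99, 118, 94, 113, 116, 137, 137, 28, 137, 132, 158]
0 [99, 117, 109, 106, 104, 123, 183, 27, 137, 132, 157]
[64, 65, 61, 60, 100, 114, 114, 133, 156, 159, 151, 139, 121, 136, 137, 61, 25, 28, 122, 210, 138, 104, 133, 181, 108, 116, 118, 97, 126, 96, 96, 112, 115, 116, 115, 99, 100, 98, 101, 110, 121, 115, 103, 101, 89, 52, 54, 61, 87, 85, 83, 83, 84, 87, 96, 99, 92, 95, 95, 99]
```

```bash
H="python3 -m handwheel"
$H '[[0,0,0,-0.3,0,-0.3,-1],[0,0,0,-0.3,0,-0.3,-1],[0,0,0,-0.3,0,-0.3,-1],[0,0,0,-0.3,0,-0.3,-1],[0,0,0,-0.3,0,-0.3,-1],[0,0,0,-0.3,0,-0.3,-1],[0,0,0,-0.3,0,-0.3,-1],[0,0,0,-0.3,0,-0.3,-1]]' | head -2
python3 - <<'E'
from strap import *
c=wrist(); patch(c); pickle.dump(c,open("st2.pkl","wb"))
v=cv2.cvtColor(c["img"],cv2.COLOR_RGB2GRAY); print(v[0:300:5,262].tolist())
E
```

```text
time: 33.45
position: [0.4756, 0.2858, 0.2952]
1.2 [186, 199, 196, 188, 134, 100, 82, 78, 78, 78, 77]
1.0 [179, 180, 181, 181, 182, 182, 180, 179, 178, 178, 178]
0.8 [182, 181, 180, 179, 178, 154, 108, 35, 32, 29, 28]
0.6 [181, 179, 132, 108, 39, 32, 29, 84, 105, 107, 117]
0.4 [179, 154, 78, 36, 30, 27, 107, 112, 117, 122, 154]
0.2 [179, 108, 31, 31, 28, 105, 105, 117, 134, 140, 160]
0.12 [178, 107, 31, 31, 29, 107, 106, 119, 134, 137, 160]
0 [178, 107, 32, 30, 26, 107, 106, 114, 137, 126, 156]
[114, 158, 161, 155, 140, 120, 136, 128, 118, 112, 94, 112, 105, 105, 106, 106, 59, 23, 30, 32, 31, 25, 34, 38, 35, 108, 106, 107, 124, 176, 177, 179, 181, 179, 182, 181, 182, 183, 181, 182, 181, 181, 180, 181, 179, 184, 199, 103, 108, 104, 103, 98, 99, 99, 95, 96, 93, 95, 97, 97]
```

```bash
cat >> strap.py <<'E'
def angle(c):
    v=cv2.cvtColor(c["img"],cv2.COLOR_RGB2GRAY)[:,258:267].mean(1); dark=v<65
    runs=[];s=None
    for i,b in enumerate(dark):
        if b and s is None: s=i
        if not b and s is not None: runs.append((s,i-1)); s=None
    print("dark runs",[r for r in runs if r[1]-r[0]>5])
    A=np.arange(0,1.4,.01)
    for r in runs:
        if r[1]-r[0]<15: continue
        e=[abs(proj(c,X(.132,a))[1]-r[1])+abs(proj(c,X(.168,a))[1]-r[0]) for a in A]
        i=int(np.argmin(e)); print(r,"angle",A[i],"err px",e[i])
E
python3 - <<'E'
from strap import *
angle(pickle.load(open("st2.pkl","rb")))
E
python3 -m handwheel '[[0,0,0,-0.3,0,-0.6,-1],[0,0,0,-0.3,0,-0.6,-1],[0,0,0,-0.3,0,-0.6,-1],[0,0,0,-0.3,0,-0.6,-1],[0,0,0,-0.3,0,-0.6,-1],[0,0,0,-0.3,0,-0.6,-1],[0,0,0,-0.3,0,-0.6,-1],[0,0,0,-0.3,0,-0.6,-1]]' | head -2
python3 - <<'E'
from strap import *
c=wrist(); angle(c); pickle.dump(c,open("st3.pkl","wb"))
E
```

```text
dark runs [(80, 122), (275, 284), (297, 308)]
(80, 122) angle 0.54 err px 1.3175245800446618
time: 34.5
position: [0.468, 0.2567, 0.3551]
dark runs [(29, 65), (267, 284), (297, 311)]
(29, 65) angle 0.01 err px 0.1348563923107733
(267, 284) angle 1.3900000000000001 err px 148.3999336055446
```

```bash
H="python3 -m handwheel"
python3 - <<'E'
from strap import *
c=pickle.load(open("st3.pkl","rb"))
for a in(0,.06,.12,.2,.3): print(a,proj(c,X(.168,a)),proj(c,X(.132,a)))
E
$H '[[0,0,0,0.62,0,0.3,-1],[0,0,0,0.62,0,0.3,-1],[0,0,0,0.62,0,0.3,-1]]' | head -2
$H '[[0,0,0,0.62,0,0.7,-1],[0,0,0,0.62,0,0.7,-1],[0,0,0,0.62,0,0.7,-1]]' | head -2
$H '[[0,0,0,0,0,0.5,-1],[0,0,0,0,0,0.5,-1],[0,0,0,0,0,0.5,-1],[0,0,0,0,0,0.5,-1]]'
python3 - <<'E'
from strap import *
c=wrist(); angle(c); pickle.dump(c,open("st4.pkl","wb"))
for a in(0,.06,.12,.2,.3): print(a,proj(c,X(.168,a)),proj(c,X(.132,a)))
print(goto(X(.15,.12),[np.pi,0,np.deg2rad(75.4)]))
d=viewer.camera("scene"); v=cv2.cvtColor(d["img"],cv2.COLOR_RGB2GRAY)
E
```

```text
0 [261.67444739  29.28477716] [261.76636232  65.14982732]
0.06 [261.68875068  28.0207085 ] [261.77931833  65.03808468]
0.12 [261.70551195  27.34927782] [261.79399935  65.40128302]
0.2 [261.73188637  27.47607688] [261.81631425  66.67581077]
0.3 [261.77165408  29.4738407 ] [261.84866358  69.63183685]
time: 34.92
position: [0.4834, 0.3168, 0.3249]
time: 35.3
position: [0.4985, 0.3762, 0.2539]
time: 35.8
position: [0.5006, 0.3769, 0.2083]
ee_rot: [3.138, -0.003, 1.316]
force: [-0.0, -0.4, 0.8]
finger_gap: 0.0006
grip_force: 0.0
dark runs [(78, 107), (188, 229), (253, 317)]
(78, 107) angle 0.0 err px 212.92555490014755
(188, 229) angle 0.13 err px 3.503463135417661
(253, 317) angle 0.48 err px 31.291165997743775
0 [260.03736912 176.84544534] [260.26299088 221.08010956]
0.06 [260.03702484 181.26205978] [260.27020628 225.82120335]
0.12 [260.04097764 186.88773041] [260.2808712  231.43173677]
0.2 [260.05389805 196.48136887] [260.30092392 240.34942772]
0.3 [260.08437539 212.26140818] [260.33624209 253.9504989 ]
(array([ 0.006, -0.005,  0.   ]), array([-0.013, -0.015,  0.579]))
```

The patch fits 0.13 rad, so the strap is lying on the roller, unlatched. I come down and press in small steps.

```bash
H="python3 -m handwheel"
$H '[[0,0,0,-0.01,-0.015,0.2,-1],[0,0,0,-0.01,-0.015,0.4,-1],[0,0,0,-0.01,-0.015,0.5,-1],[0,0,0,-0.01,-0.015,0.5,-1]]' | sed -n 2,4p
$H '[[0,0,0,0,0,0.02,-1],[0,0,0,0,0,0.04,-1],[0,0,0,0,0,0.04,-1]]' | sed -n 2,4p
$H '[[0,0,0,0,0,0.01,-1],[0,0,0,0,0,0.02,-1],[0,0,0,0,0,0.02,-1]]' | sed -n 2,4p
$H '[[0,0,0,0,0,0.01,-1],[0,0,0,0,0,0.02,-1],[0,0,0,0,0,0.02,-1]]' | sed -n 2,4p
```

```text
position: [0.497, 0.3759, 0.1541]
ee_rot: [-3.14, 0.001, 1.316]
force: [-0.5, -0.1, 0.4]
position: [0.4976, 0.3762, 0.1514]
ee_rot: [3.141, -0.0, 1.316]
force: [-0.3, 0.8, 0.3]
position: [0.4977, 0.3762, 0.1496]
ee_rot: [3.141, -0.0, 1.316]
force: [0.4, -0.5, 2.4]
position: [0.4978, 0.3763, 0.1486]
ee_rot: [3.141, -0.001, 1.316]
force: [-2.8, -1.7, 9.6]
```

```bash
H="python3 -m handwheel"
for i in 1 2 3; do $H '[[0,0,0,0,0,0.005,-1],[0,0,0,0,0,0.01,-1],[0,0,0,0,0,0.01,-1]]' | sed -n 1,4p; done
```

```text
time: 37.9
position: [0.4978, 0.3764, 0.1483]
ee_rot: [3.141, -0.001, 1.317]
force: [-4.6, -2.4, 12.1]
time: 38.28
position: [0.4979, 0.3764, 0.1477]
ee_rot: [3.14, -0.001, 1.317]
force: [-6.2, -2.3, 14.4]
time: 38.65
position: [0.4979, 0.3765, 0.147]
ee_rot: [3.14, -0.001, 1.317]
force: [-6.2, -3.5, 15.1]
```

```bash
H="python3 -m handwheel"
for i in 1 2 3 4; do $H '[[0,0,0,0,0,0.01,-1],[0,0,0,0,0,0.02,-1],[0,0,0,0,0,0.02,-1]]' | sed -n '2p;4p'; done
```

```text
position: [0.498, 0.3767, 0.1448]
force: [-6.1, -1.7, 14.2]
position: [0.498, 0.3769, 0.1424]
force: [-4.1, -0.2, 12.2]
position: [0.498, 0.3771, 0.1398]
force: [-2.3, 0.6, 8.0]
position: [0.4979, 0.3769, 0.1369]
force: [-0.5, 2.7, 5.0]
```

```bash
H="python3 -m handwheel"
for i in 1 2; do $H '[[0,0,0,0,0,0.01,-1],[0,0,0,0,0,0.02,-1],[0,0,0,0,0,0.02,-1]]' | sed -n '2p;4p'; done
for i in 1 2; do $H '[[0,0,0,0,0,0.01,-1],[0,0,0,0,0,0.01,-1],[0,0,0,0,0,0.01,-1]]' | sed -n '2p;4p'; done
```

```text
position: [0.497, 0.3754, 0.1332]
force: [0.3, 0.3, 0.2]
position: [0.4975, 0.376, 0.1321]
force: [-0.3, -0.2, 0.6]
position: [0.4976, 0.3761, 0.1316]
force: [-1.8, -1.3, 5.0]
position: [0.4976, 0.3762, 0.1311]
force: [-2.6, -1.9, 8.5]
```

The strap snapped in: the force fell to zero at 0.133, then the pad took up load at 0.131. I retreat and check.

```bash
H="python3 -m handwheel"
$H '[[0,0,0,0,0,-0.2,-1],[0,0,0,0,0,-0.5,-1],[0,0,0,0,0,-0.78,-1],[0,0,0,0,0,-0.78,-1],[0,0,0,0,0,-0.78,-1]]'
python3 - <<'E'
from strap import *
c=wrist(); angle(c)
for a in(0,.03,.06,.12): print(a,proj(c,X(.168,a))[1],proj(c,X(.132,a))[1])
E
$H '[[0,0,0,-0.9,0,-0.9,-1],[0,0,0,-0.9,0,-0.9,-1],[0,0,0,-0.9,0,-0.9,-1],[0,0,0,-0.9,0,-0.9,-1],[0,0,0,-0.9,0,-0.9,-1]]' | head -4
python3 - <<'E'
from strap import *
c=wrist(); angle(c); pickle.dump(c,open("fin.pkl","wb")); s=pickle.load(open("st3.pkl","rb"))
v=cv2.cvtColor(c["img"],cv2.COLOR_RGB2GRAY)
for n,z,r in(("wide",.06,.054),("small",.118,.022)):
    x,y=np.round(proj(c,[.4825,.3175,z])).astype(int); print(n,x,y,x-60,v[y,x-60:x+61:2].tolist())
E
```

```text
time: 42.28
position: [0.4972, 0.3759, 0.2074]
ee_rot: [-3.141, 0.0, 1.316]
force: [-0.2, -0.5, -1.4]
finger_gap: 0.0005
grip_force: 0.0
dark runs [(75, 103), (177, 217), (252, 318)]
(75, 103) angle 0.0 err px 215.45791757042974
(177, 217) angle 0.0 err px 4.563000430916929
(252, 318) angle 0.49 err px 33.642928509126705
0 174.4474585697564 219.01045900067334
0.03 176.49659464723706 221.27139737875672
0.06 178.8347499324753 223.74452731413402
0.12 184.43815807310256 229.35313258367694
time: 42.95
position: [0.4741, 0.2893, 0.2959]
ee_rot: [-3.138, 0.002, 1.317]
force: [-0.1, -0.3, -0.5]
dark runs [(58, 96), (270, 285), (292, 311)]
(58, 96) angle 0.0 err px 2.48918838982663
(270, 285) angle 1.3 err px 31.200554021244102
(292, 311) angle 1.3800000000000001 err px 43.08876845642192
wide 263 133 203 [197, 198, 196, 196, 196, 187, 198, 201, 175, 181, 183, 126, 85, 87, 96, 125, 174, 187, 147, 85, 89, 145, 183, 169, 118, 156, 190, 192, 189, 187, 188, 188, 186, 186, 185, 187, 171, 137, 150, 108, 102, 111, 170, 185, 178, 189, 147, 114, 110, 123, 181, 183, 168, 166, 192, 184, 178, 195, 193, 194, 194]
small 264 141 204 [196, 196, 197, 194, 191, 183, 202, 193, 170, 183, 182, 125, 90, 93, 93, 134, 185, 167, 96, 142, 185, 139, 87, 89, 112, 183, 194, 191, 190, 191, 192, 185, 185, 188, 187, 186, 138, 117, 188, 162, 99, 117, 181, 182, 159, 113, 108, 107, 124, 182, 184, 168, 167, 190, 189, 184, 193, 194, 191, 188, 183]
```

The patch rows moved from 188–229 to 177–217, which fits 0.00 rad, so the strap is home and the arm is clear. I hand the job in.

```bash
python3 -c "
from workcell import ticket
print(ticket.finish_job())"
```

```text
the job is handed in; nothing more can be done
None
```

The three pots are nested upright in the carrier, the strap is snapped in under the roller (last measured at about 0.00 rad), and I handed the job in at about 43 s with the arm clear; no verdict was returned.

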